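Bring the second eye to the clamped mask

ROBOT

A 6-joint arm with a two-finger parallel gripper is mounted at the origin on the work surface. World frame = base frame: x ahead of the robot, y to its left, z up, the work surface at z = 0. Lengths are in m, angles in rad, forces in N, time in s.
With the tool pointing down it reaches from about 0.325 to 0.9 m from the base axis. Payload 6.1 kg.
Tool frame: the origin (TCP) lies midway between the tips of the shut fingers; the grasp point (between the pads) lies 19 mm behind it; z points along the fingers, y is the line along which they close (so a half turn about z gives the same grasp; the last joint's range is limited). The gripper opens to 85 mm and grips with 20 to 120 N. Pads are 22 mm wide; open, the fingers measure 114 mm over their backs; the gripper's body (76 mm by 85 mm) begins 54 mm behind the grasp point. The pads swing forward as they close: fully open they stand 13 mm farther back than shut.
Start: joints at [-1.39, 0.22, 1.526, -0, 1.395, -0.126], TCP at [0.189, -0.596, 0.231] pointing down, gripper open.
Joint ranges: [-2.98, 2.98], [-0.91, 2.08], [0.09, 2.57], [-1.24, 4.39], [0.2, 2.65], [-2.68, 2.68]. Speed limits (rad/s): [2.57, 2.57, 3.01, 3.14, 3.14, 3.14].

INTERFACE

Orientations are given as [roll, pitch, yaw] about the fixed x, y, z axes, in that order (R = Rz(yaw) Ry(pitch) Rx(roll)).
In Python, from plant import movep, move_l, set_joints, gripper_to, hold, inverse_kinematics, observe, get_image, get_calibration, Unreachable, job_done gives the robot as it stands. Calls block until the motion is done:
- movep(position, orientation): joint-space move of the TCP to a pose.
- move_l(position, feed=0.15, rotation=None, max_force=None): straight line of the TCP; rotation=None keeps the orientation; feed is the mean speed in m/s. With max_force (N) it stops when the force on the tool has changed by that much, and returns True; else False.
- set_joints(angles): joint-space move.
- gripper_to(opening, f_grip=None): finger opening in m; f_grip is the grip in N (None keeps the last); returns when the fingers have stopped.
- hold(seconds).
- inverse_kinematics(position, orientation): joint angles nearest the present ones, or None.
- observe(): the state.
- get_image(name): name is "scene" or "top" or "wrist"; returns (picture, depth): 480x640x3 uint8, red, green, blue; 480x640 float32, m along the optical axis (not along the pixel's ray), 0 where there is no reading.
- get_calibration(name): a dict with "intrinsics" (3x3 intrinsics, pixels), "world_from_camera" (4x4, takes a point from camera to world coordinates). Camera axes: x right, y down, z forward; pixel columns grow to the right and rows downward; lengths in m; the calibration is good to about 2 mm. A picture is of the moment at which its call begins: read the wrist's pose just before it. get_calibration takes no time and is no camera call; for the wrist camera it gives the pose at the moment of the call.
A pose or a line that the arm cannot do raises Unreachable and nothing moves.
- job_done(): hands the job in; it is judged then, once.
The state is a dict: "time_s": time; "q": joint angles; "joint_velocities": joint speeds; "joint_torque": joint torques, N m; "eef_pos": TCP position; "tcp_rot": TCP orientation; "ft_force": force on the tool from outside, world axes, zero at the start; "torque": the same for the moment, N m; "opening": finger opening in m; "grasp_force": force on a finger pad.
Only numpy, scipy, OpenCV 4.12 (cv2) and the standard library are available. Lean on these libraries where they do the work, as an engineer would, in place of code of your own. Each camera call takes 0.05 s, during which the arm holds its last target. There are 200 camera calls.

TASK

First swing the red-knobbed clamp down fully onto the forehead of the carved mask. Then pick up the dark eye tray by its upright wooden grip and carry it, without letting the loose eye leave its brass-rimmed pocket, to the mask, and finish holding it there: level and still, with the loose eye straight above the mask's empty (dark) eye socket and the tray's underside about 10 cm above the mask's nose, touching nothing but the fingers. Do not put the tray down or let go at the end, and leave the tools and other things on the bench where they lie.

Things in the scene. Friction and masses are not known exactly. Their poses are not given: they have to be found in the camera images.
- clamp (a joint): Mask clamp angle, rad: 0 = down on the forehead (its stop), up to 1.2 = raised. A steel bar 16 mm wide, 14 mm thick, red ball knob at its end 95 mm from the hinge. Stiff hinge: it stays where left; about 2.5 N at the knob moves it. The hinge line runs along the board's y; closed, the bar is level and points from hinge to board -x; raised, the knob is higher and nearer the hinge.
- clamp_knob (a point): Centre of the red ball knob (diameter 28 mm) at the end of the clamp bar; 100 mm above the bench when the clamp is closed. Can be pushed down from above or pinched.
- clamp_hinge (a point): Point on the clamp's hinge line, 100 mm above the bench, between two fixed steel cheeks (tops 120 mm above the bench, 42 mm wide overall along the board's y, 36 mm along x).
- board: Plywood board 250 x 200 x 20 mm fixed on the bench, with a pale carved mask fixed on it face up (200 mm long in x, 144 wide, centre at x = -30 mm, nose tip 91 mm above the bench). Origin: centre of the underside; +x to the forehead and the clamp's hinge (x = 95 mm), -x to the chin. The eye at +y is already fitted (white ball, blue iris); the socket at -y is empty and dark.
- empty_socket (a point): Centre of the mouth of the mask's empty, dark eye socket (about 30 mm wide), 60 mm above the bench, at board x = -30, y = -34 mm.
- tray: Loose dark wooden tray 150 x 70 x 10 mm, about 0.16 kg, flat on the bench at first. Upright pale grip in its middle: 36 mm long in x, 14 mm thick in y, from 10 to 70 mm above the underside. Two pockets (floor at 10 mm, inner diameter 36 mm, brass rim 4 mm high) at x = +49 mm (holds the loose eye) and x = -49 mm (empty). Origin: centre of the underside, z up.
- pocket (a point): Where the loose eye's centre lies when centred in its pocket: tray x = +49 mm, 25 mm above the tray's underside. Its axes are the tray's.
- eye: The loose eye: a white ball of 30 mm diameter, 20 g, with a blue iris, lying free in the tray's pocket. Origin: its centre. It rolls over the rim if the tray is tipped by more than about 40 degrees or jerked.
- chisel: Bystander: chisel 210 mm long, 24 mm wide, 20 mm high, lying along its x near the middle of the bench. Origin: underside of its middle.
- gouge: Bystander: short gouge 160 mm long, 24 mm wide, 20 mm high, lying across the robot's side of the tray, its centre about 125 mm from the tray's. Origin: underside of its middle.
- wax_jar: Bystander: amber jar, 60 mm diameter, 65 mm high. Origin: centre of its underside.
- mallet: Bystander: turned wooden mallet standing on its head, 90 mm wide, 160 mm high. Origin: centre of its underside.
- offcut: Bystander: wooden block 70 x 110 x 45 mm. Origin: centre of its underside.
- oilstone: Bystander: grey sharpening stone 60 x 150 x 28 mm. Origin: centre of its underside.
- brush: Bystander: brush 200 mm long, lying at the bench's left side. Origin: underside of its middle.
There are look-alikes about, which are no part of the job. Leave any purple or turquoise look-alike of the tray alone.

How it is judged:
On the way, in this order (a step that is already met when the one before it is completed fails the run):
1. the clamp is fully down while the tray still stands on the bench (value of joint clamp below 0.06 rad and height (world z) of tray below 0.02 m), for 0.2 s.
2. the tray is lifted in the fingers with the eye in its pocket (height (world z) of tray above 0.04 m and contact force between the fingers and tray above 1 N and distance between eye and pocket below 0.012 m), for 0.2 s.
At the end, for the whole second after the job is handed in: Clamp within 0.06 rad of its stop; tray held still in the fingers, level within 7 degrees, underside 130-270 mm above the bench, not touching board, mask or clamp; eye in its pocket and, seen from above, within 25 mm of the empty socket; no bystander moved over 30 mm (value of joint clamp below 0.06 rad and horizontal distance between eye and empty_socket below 0.025 m and height (world z) of tray between 0.13 and 0.27 m and angle between tray's own z axis and vertical below 0.12 rad and distance between eye and pocket below 0.012 m and contact force between the fingers and tray above 1 N and contact force between tray and board below 0.1 N and linear speed of tray below 0.03 m/s and angular speed of tray below 0.2 rad/s and distance of each of chisel, gouge, wax_jar, mallet, offcut, oilstone, brush from where it was at the start of the episode below 0.03 m); the arm keeps its last pose, push and grip.
It fails at once if the loose eye leaves its pocket (distance between eye and pocket above 0.02 m).
It fails at once if a bystander is moved by more than 3 cm (distance of any of chisel, gouge, wax_jar, mallet, offcut, oilstone, brush from where it was at the start of the episode above 0.03 m).
It also fails if it takes over 61 s, if anything falls off the work surface, if the arm or the gripper's body presses on something with over 40 N, if the wrist force passes 120 N, or if a joint passes its speed limit or range.

## Working session

There is one attempt and no reset: what is moved stays moved. The work goes in short steps, each a Python script; the robot and the scene stay as the last script left them, time stands still between calls to the robot, and variables do not carry over. Pictures are saved under pics/ and viewed, at most 10 in all, crops included, and the job is handed in when it is done.

```bash
mkdir -p pics; ls
python3 - <<'E'
from plant import *
import cv2,numpy as np
for n in("top","scene"):
    p,d=get_image(n); cv2.imwrite(f"pics/{n}0.png",p[:,:,::-1]); np.savez(f"pics/{n}0.npz",p=p,d=d); c=get_calibration(n); print(n,c["intrinsics"].tolist(),np.round(c["world_from_camera"],3).tolist(),(d==0).mean())
print(observe()["time_s"],observe()["tcp_rot"])
E
```

```text
pics
top [[469.2319200628071, 0.0, 314.8651215649926], [0.0, 469.2319200628071, 239.111160569863], [0.0, 0.0, 1.0]] [[-0.012, -0.996, 0.087, 0.371], [-1.0, 0.013, 0.018, -0.031], [-0.019, -0.087, -0.996, 1.572], [0.0, 0.0, 0.0, 1.0]] 0.004091796875
scene [[610.302860199455, 0.0, 318.46855979507313], [0.0, 610.302860199455, 229.7626390089591], [0.0, 0.0, 1.0]] [[0.511, 0.621, -0.595, 1.453], [0.859, -0.357, 0.366, -0.577], [0.015, -0.698, -0.716, 1.239], [0.0, 0.0, 0.0, 1.0]] 0.00388671875
0.1 [-3.13985638e+00 -2.62044854e-04  3.06804235e-01]
```

View pics/top0.png

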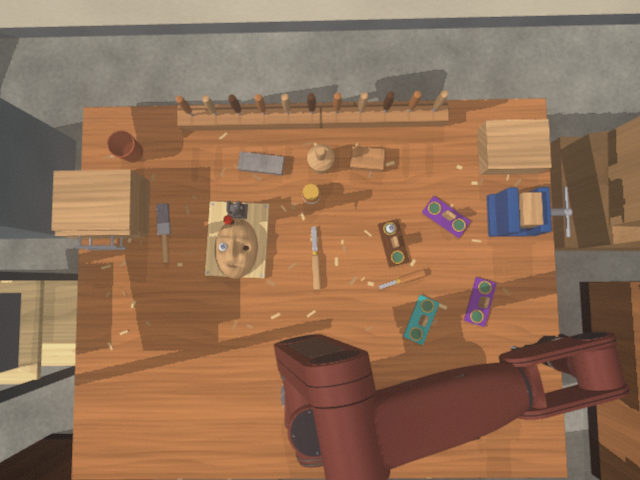

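View pics/scene0.png

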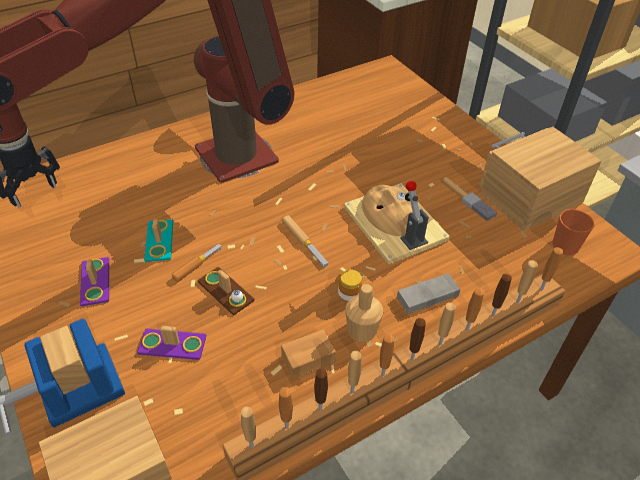

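The top view shows the board with the forehead towards +x, with the knob at (229,219) and the empty socket at (246,247). The dark tray is at (394,243) with its eye at (389,228). In the scene view the knob is at (411,185), the tray's eye at (237,297) and the empty pocket at (214,277). Next I'll refine these by colour and triangulate.

```bash
cat > h.py <<'E'
import numpy as np,cv2
from plant import *
def ray(n,u,v,c=None):
    c=c or get_calibration(n); K=np.array(c["intrinsics"]);T=np.array(c["world_from_camera"])
    d=T[:3,:3]@np.linalg.solve(K,[u,v,1.]); return T[:3,3],d
def plane(n,u,v,z,c=None):
    o,d=ray(n,u,v,c); return o+d*(z-o[2])/d[2]
def dep(n,u,v,D,c=None):
    o,d=ray(n,u,v,c); return o+d*D
def tri(*rs):
    A=np.zeros((3,3));b=np.zeros(3)
    for o,d in rs:
        d=d/np.linalg.norm(d);P=np.eye(3)-np.outer(d,d);A+=P;b+=P@o
    x=np.linalg.solve(A,b); return x,max(np.linalg.norm(np.cross(x-o,d/np.linalg.norm(d))) for o,d in rs)
def blob(p,roi,lo,hi,close=0):
    x0,y0,x1,y1=roi; m=cv2.inRange(cv2.cvtColor(p,cv2.COLOR_RGB2HSV)[y0:y1,x0:x1],lo,hi)
    if close: m=cv2.morphologyEx(m,cv2.MORPH_CLOSE,np.ones((close,close)))
    n,l,s,c=cv2.connectedComponentsWithStats(m)
    if n<2: return None
    i=1+s[1:,4].argmax(); return (c[i]+[x0,y0]),s[i],(l==i)
E
python3 - <<'E'
from h import *
P={n:np.load(f"pics/{n}0.npz") for n in("top","scene")}
R={"knob":({"top":(215,205,245,232),"scene":(398,174,424,196)},[((0,170,80),(5,255,255)),((174,170,80),(180,255,255))]),
}
for n in P:
    p=P[n]["p"]; hsv=cv2.cvtColor(p,cv2.COLOR_RGB2HSV)
    for (u,v) in {"top":[(229,219),(389,229),(389,224),(398,257),(396,242),(246,247),(387,245),(212,210),(237,210)],"scene":[(411,185),(237,294),(214,277),(225,283),(380,206),(412,230),(370,240)]}[n]:
        print(n,u,v,hsv[v,u],np.round(dep(n,u,v,P[n]["d"][v,u]),3))
x=[]
for n,roi in (("top",(370,205,425,280)),("scene",(190,255,265,320)),("top",(195,190,280,285)),("scene",(340,165,460,265))):
    x0,y0,x1,y1=roi; x.append(cv2.resize(P[n]["p"][y0:y1,x0:x1,::-1],(400,300)))
cv2.imwrite("pics/crop.png",np.vstack([np.hstack(x[:2]),np.hstack(x[2:])]))
E
```

```text
top 229 219 [  3 186 152] [0.555 0.248 0.194]
top 389 229 [158  10 196] [ 0.535 -0.247  0.037]
top 389 224 [ 21  21 172] [ 0.553 -0.249  0.028]
top 398 257 [ 64  66 128] [ 0.444 -0.278  0.011]
top 396 242 [ 15 113 214] [ 0.49  -0.263  0.07 ]
top 246 247 [ 13 110  72] [0.481 0.22  0.058]
top 387 245 [ 11 135 119] [ 0.485 -0.243  0.008]
top 212 210 [ 19  96 223] [0.61  0.341 0.019]
top 237 210 [12 46 83] [0.593 0.238 0.119]
scene 411 185 [  2 229 174] [0.562 0.25  0.19 ]
scene 237 294 [109 126 125] [ 0.547 -0.253  0.039]
scene 214 277 [ 73 128 126] [ 0.446 -0.273  0.012]
scene 225 283 [ 18 134 124] [ 0.511 -0.268  0.053]
scene 380 206 [ 11 149  24] [0.476 0.227 0.056]
scene 412 230 [90 10 49] [0.616 0.23  0.081]
scene 370 240 [ 20 113 147] [0.539 0.154 0.012]
```

View pics/crop.png

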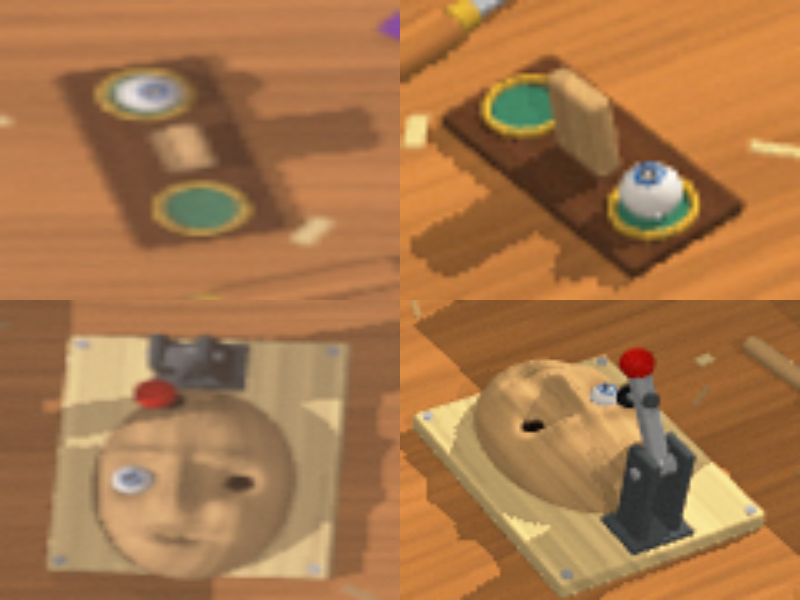

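```bash
cat > meas.py <<'E'
from h import *
P={n:np.load(f"pics/{n}0.npz") for n in("top","scene")}
def both(name,rt,rs,lo,hi,close=0,off=None):
    a=blob(P["top"]["p"],rt,lo,hi,close);b=blob(P["scene"]["p"],rs,lo,hi,close)
    x,e=tri(ray("top",*a[0]),ray("scene",*b[0])); print(name,a[0].round(1),a[1][2:5],b[0].round(1),b[1][2:5],x.round(4),"err",round(e,4)); return x
both("knob",(215,205,245,228),(398,174,424,196),(0,150,60),(6,255,255),3)
both("emptypocket",(385,245,412,270),(200,262,228,290),(45,40,60),(90,255,255),3)
both("eye(white)",(378,217,401,240),(226,285,247,310),(0,0,120),(180,70,255),5)
both("socket",(238,240,256,254),(372,200,388,212),(0,0,0),(180,255,80))
both("fitted eye",(212,238,230,255),(396,188,408,202),(90,0,120),(180,80,255),5)
# grip top from depth
for n,roi in(("top",(380,228,412,255)),("scene",(205,262,245,305))):
    x0,y0,x1,y1=roi; pts=np.array([dep(n,u,v,P[n]["d"][v,u]) for v in range(y0,y1) for u in range(x0,x1) if P[n]["d"][v,u]>0])
    g=pts[(pts[:,2]>.062)&(pts[:,2]<.075)]; print("grip top",n,len(g),g.mean(0).round(4),cv2.minAreaRect((g[:,:2]*1000).astype(np.float32)))
    k=pts[(pts[:,2]>.004)&(pts[:,2]<.014)]; print("tray",n,len(k),cv2.minAreaRect((k[:,:2]*1000).astype(np.float32)))
m=[plane("top",u,v,.02) for u,v in((210.3,202),(269,204.3),(265.1,277.7),(205.6,275.5))]; m=np.array(m)[:,:2]
print("board",m.round(3).tolist(),m.mean(0).round(4),[np.linalg.norm(m[i]-m[i-1]).round(3) for i in range(4)])
f=(m[0]+m[1]-m[2]-m[3]);l=(m[0]+m[3]-m[1]-m[2]);print("yaw",np.arctan2(f[1],f[0]),np.arctan2(-l[0],l[1]))
n="top";pts=np.array([dep(n,u,v,P[n]["d"][v,u]) for v in range(195,222) for u in range(220,255)]);k=pts[(pts[:,2]>.112)&(pts[:,2]<.126)];print("cheek",k.mean(0),cv2.minAreaRect((k[:,:2]*1000).astype(np.float32)))
E
python3 meas.py
```

```text
knob [227.6 219.6] [ 8  8 56] [410.6 185.6] [10 10 82] [0.5552 0.2555 0.1804] err 0.0005
emptypocket [397.2 256.6] [ 9 10 70] [212.6 277.5] [12 10 83] [ 0.4452 -0.2761  0.0113] err 0.0008
eye(white) [389.8 227.9] [10  9 73] [236.6 296. ] [ 12  13 108] [ 0.5403 -0.2518  0.023 ] err 0.0004
socket [245.5 247.4] [ 4  4 11] [379.4 206.7] [ 6  4 18] [0.4796 0.2219 0.0581] err 0.0001
fitted eye [222.2 246.2] [ 6  6 24] [401.7 194.4] [ 6  4 16] [0.4833 0.2942 0.0749] err 0.0003
grip top top 49 [ 0.4914 -0.2612  0.0689] ((491.6109313964844, -261.4149475097656), (35.60628128051758, 14.12117862701416), 14.568784713745117)
tray top 407 ((497.98382568359375, -271.6683044433594), (104.18553161621094, 87.61641693115234), 89.12285614013672)
grip top scene 73 [ 0.4981 -0.2651  0.0688] ((494.9339904785156, -265.8875732421875), (39.863582611083984, 18.285579681396484), 12.38250732421875)
tray scene 651 ((473.26495361328125, -257.54449462890625), (103.10971069335938, 152.31239318847656), 64.4178237915039)
board [[0.637, 0.347], [0.626, 0.149], [0.381, 0.163], [0.391, 0.361]] [0.5085 0.2549] [np.float64(0.246), np.float64(0.198), np.float64(0.245), np.float64(0.198)]
yaw -0.055950303324037845 -0.05150827073190935Traceback (most recent call last):
  File "meas.py", line 19, in <module>
    n="top";pts=np.array([dep(n,u,v,P[n]["d"][v,u]) for v in range(195,222) for u in range(220,255)]);k=pts[(pts[:,2]>.112)&(pts[:,2]<.126)];print("cheek",k.mean(0),cv2.minAreaRect((k[:,:2]*1000).astype(np.float32)))
                          ~~~^^^^^^^^^^^^^^^^^^^^^^
  File "h.py", line 9, in dep
    o,d=ray(n,u,v,c); return o+d*D
        ~~~^^^^^^^^^
  File "h.py", line 4, in ray
    c=c or get_calibration(n); K=np.array(c["intrinsics"]);T=np.array(c["world_from_camera"])
           ~~~~~~~~~~~~~~~^^^
ValueError: time passes only in moves, steps and waits
```

The measurements agree with the given sizes: pocket to eye is 98 mm, the board is about 246x198 mm, the socket lies within 3 mm of the board-based prediction, and the knob radius is 94 mm. I'll pinch the knob and follow its arc.

```bash
cat > clamp.py <<'E'
from h import *
yaw=-.054; rot=[np.pi,0,yaw]; k=np.array([.5552,.2555,.1804]); ex=np.array([np.cos(yaw),np.sin(yaw),0])
a0=np.arctan2(.0804,.049); r=np.hypot(.0804,.049); H=k+ex*.049; H[2]=.1
off=np.array([0,0,-.017])
movep(k+[0,0,.12],rot); gripper_to(.07)
print(move_l(k+off,feed=.1,max_force=15)); gripper_to(.02,30); s=observe();print(s["opening"],s["grasp_force"],s["time_s"])
for a in np.linspace(a0,-.03,9)[1:]:
    t=move_l(H-ex*r*np.cos(a)+[0,0,r*np.sin(a)]+off,feed=.06,max_force=25)
    s=observe();print(round(a,2),t,s["eef_pos"].round(4),s["ft_force"].round(1),round(s["opening"],4))
    if t: break
p,d=get_image("scene");cv2.imwrite("pics/c1.png",cv2.resize(p[150:270,330:490,::-1],(640,480)));print(observe()["time_s"])
E
python3 clamp.py
```

```text
False
0.026209776221363775 29.37369614839554 5.65
0.89 False [0.5448 0.2551 0.1564] [-1.6 -4.6  3. ] 0.0255
0.76 False [0.5357 0.2557 0.1476] [-1.7 -5.1  0.9] 0.0261
0.63 False [0.5279 0.2561 0.1378] [-0.8 -4.8 -0.7] 0.0259
0.5 False [0.5215 0.2565 0.1272] [ 1.4 -4.3 -3.1] 0.0259
0.37 False [0.5166 0.2568 0.1161] [ 3.1 -5.2 -2.1] 0.026
0.23 False [0.5131 0.2571 0.1043] [ 2.2 -4.6 -2.3] 0.0262
0.1 False [0.5111 0.2572 0.0921] [ 2.7 -5.2 -2.4] 0.0259
-0.03 False [0.5106 0.2572 0.0798] [ 2.6 -4.8 -1.8] 0.0259
8.5667
```

Run:
```python
from h import *
p=observe()["eef_pos"]
t=move_l(p-[0,0,.02],feed=.03,max_force=12);s=observe();print(t,s["eef_pos"],s["ft_force"])
hold(.2);gripper_to(.06);move_l(s["eef_pos"]+[0,0,.1],feed=.2)
pic,d=get_image("wrist");c=get_calibration("wrist");np.savez("pics/w1.npz",p=pic,d=d,T=c["world_from_camera"],K=c["intrinsics"]);cv2.imwrite("pics/w1.png",pic[:,:,::-1]);
pic,d=get_image("scene");b=blob(pic,(340,165,430,265),(0,180,100),(6,255,255),3);q,_=get_image("top");a=blob(q,(195,190,280,285),(0,150,60),(6,255,255),3);print(a and a[0],a and a[1],b[0],b[1],plane("scene",*b[0],.1), a and tri(ray("top",*a[0]),ray("scene",*b[0])));cv2.imwrite("pics/s1.png",pic[:,:,::-1])
print(observe()["time_s"])
```

```text
True [0.51081427 0.25700156 0.07747986] [ 1.42026256 -0.34465755  0.88677073]
[233.2 239.6] [37 49  3  2  5] [397.25490196 197.31372549] [54 29  9  9 51] [0.50791874 0.2578441  0.1       ] (array([0.50373258, 0.25732442, 0.09623913]), np.float64(0.003292325104144422))
10.2917
```

View pics/w1.png

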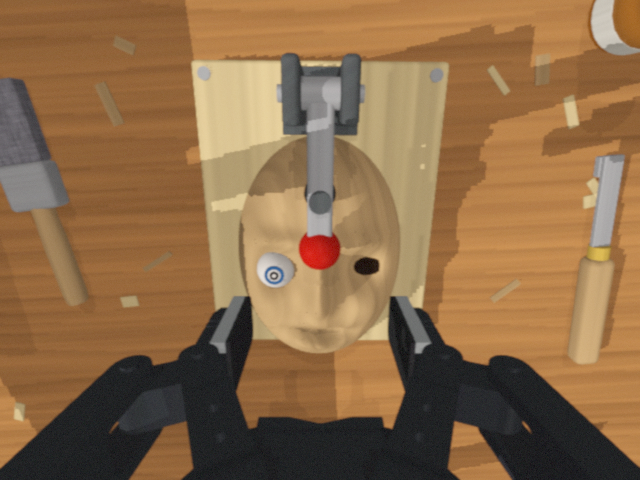

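The clamp bar lies level over the forehead, with the knob at (320,250) and the empty socket at (367,266). I'll check the knob height and socket from this view, then look at the tray from close by.

Run:
```python
from h import *
f=np.load("pics/w1.npz");c=dict(intrinsics=f["K"],world_from_camera=f["T"])
b=blob(f["p"],(290,220,350,280),(0,180,60),(6,255,255),3);u,v=b[0];print("knob top",dep("w",u,v,f["d"][int(v),int(u)],c), plane("w",u,v,.1,c))
b=blob(f["p"],(345,250,390,285),(0,0,0),(180,255,70));r1=ray("w",*b[0],c);print("socket",b[0],b[1],plane("w",*b[0],.06,c).round(4),"tri top/wrist",tri(r1,ray("top",245.5,247.4)),"scene/wrist",tri(r1,ray("scene",379.4,206.7)))
movep([.44,-.275,.26],[np.pi,0,.252])
p,d=get_image("wrist");c=get_calibration("wrist");np.savez("pics/w2.npz",p=p,d=d,T=c["world_from_camera"],K=c["intrinsics"]);cv2.imwrite("pics/w2.png",p[:,:,::-1]);print(observe()["time_s"],observe()["eef_pos"])
```

```text
knob top [0.51448315 0.25692305 0.11198883] [0.51009638 0.25713707 0.1       ]
socket [366.19488818 265.74121406] [  9   8  24  17 313] [0.4811 0.2214 0.06  ] tri top/wrist (array([0.47973575, 0.22144835, 0.05739756]), np.float64(0.0004008598551795434)) scene/wrist (array([0.48059057, 0.22128799, 0.05902013]), np.float64(5.1125067637117365e-05))
12.3 [ 0.44038507 -0.27425144  0.2597548 ]
```

View pics/w2.png

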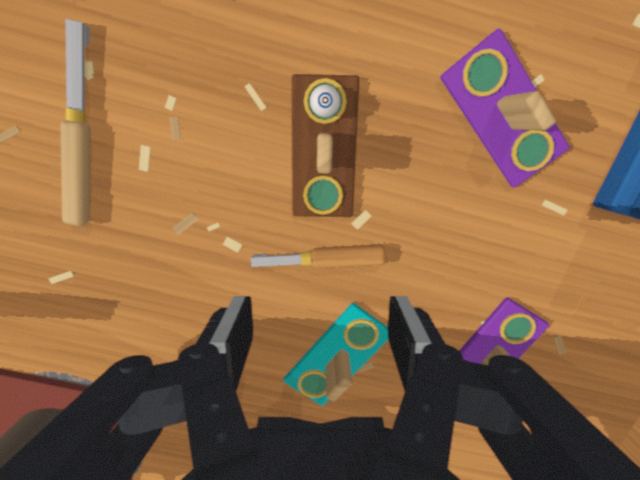

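The dark tray is upright in view: eye at (325,100), grip at (324,153), empty pocket at (323,195). Its yaw matches to about 1°.

Run:
```python
from h import *
f=np.load("pics/w2.npz");c=dict(intrinsics=f["K"],world_from_camera=f["T"])
e=blob(f["p"],(303,78,348,124),(0,0,110),(180,80,255),5);k=blob(f["p"],(300,172,346,216),(45,40,50),(90,255,255),3);g=blob(f["p"],(312,130,338,176),(8,60,150),(25,200,255),3)
t=blob(f["p"],(285,65,365,222),(0,0,0),(180,255,110),5)
for n,b,w in(("eye",e,ray("top",389.8,227.9)),("pocket",k,ray("top",397.2,256.6))): print(n,b[0].round(1),b[1],tri(ray("w",*b[0],c),w)[0].round(4))
E_=plane("w",*e[0],.025,c);K_=plane("w",*k[0],.011,c);print(E_,K_,(E_+K_)/2,np.linalg.norm((E_-K_)[:2]),np.arctan2(*(E_-K_)[1::-1]))
pts=np.array([dep("w",u,v,f["d"][v,u],c) for v in range(125,180) for u in range(308,342)]);q=pts[(pts[:,2]>.06)&(pts[:,2]<.08)];print(len(q),q.mean(0),cv2.minAreaRect((q[:,:2]*1000).astype(np.float32)))
```

```text
eye [324.3 100.7] [  6   5  32  36 893] [ 0.541  -0.2523  0.0179]
pocket [322.7 194.5] [  8   8  30  30 691] [ 0.4458 -0.2757  0.0081]
[ 0.5406023  -0.25228422  0.025     ] [ 0.44634246 -0.27543179  0.011     ] [ 0.49347238 -0.263858    0.018     ] 0.09706043420501767 0.2408066990689973
570 [ 0.49398882 -0.26354551  0.06813314] ((493.39361572265625, -263.80535888671875), (35.70970153808594, 13.87463092803955), 12.181108474731445)
```

Run:
```python
from h import *
yaw=.243;rot=[np.pi,0,yaw];g=np.array([.4935,-.2637,.026])
movep(g+[0,0,.12],rot);gripper_to(.05)
print(move_l(g,feed=.08,max_force=8));s=observe();print(s["eef_pos"].round(4),s["ft_force"].round(1))
gripper_to(.005,45);s=observe();print(s["opening"],s["grasp_force"],s["time_s"])
move_l(g+[0,0,.06],feed=.05);hold(.4);s=observe();print(s["opening"],s["grasp_force"],s["ft_force"].round(2))
p,d=get_image("wrist");c=get_calibration("wrist");np.savez("pics/w3.npz",p=p,d=d,T=c["world_from_camera"],K=c["intrinsics"]);cv2.imwrite("pics/w3.png",p[:,:,::-1]);
p,d=get_image("scene");cv2.imwrite("pics/s3.png",cv2.resize(p[200:350,150:350,::-1],(800,600)));print(observe()["time_s"])
```

```text
False
[ 0.4939 -0.264   0.0266] [ 1.4 -0.5 -1. ]
0.013562094331413737 47.24843502044678 15.2
0.012835437756852648 46.770145297050476 [-0.33  0.23 -2.34]
17.05
```

View pics/s3.png

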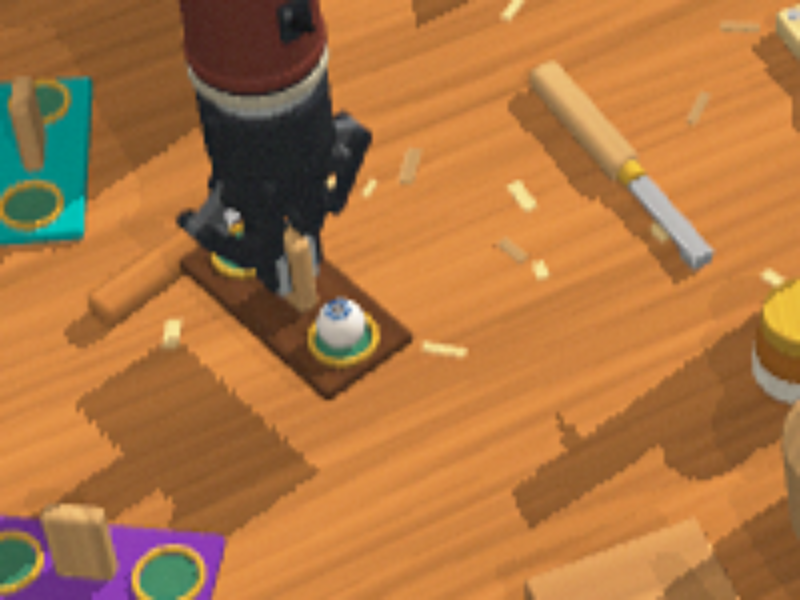

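The tray is lifted level in the fingers (grip at (300,275) in the crop), and the eye is in its pocket at (342,325). Now the carry.

Run:
```python
from h import *
yaw=.243;S=np.array([.4805,.2215]);t=S-.049*np.array([np.cos(yaw),np.sin(yaw)])
p=observe()["eef_pos"]
move_l([p[0],p[1],.216],feed=.08)
move_l([t[0],t[1],.216],feed=.1);hold(.8);s=observe();print(s["time_s"],s["eef_pos"].round(4),s["tcp_rot"].round(3),s["grasp_force"])
p,d=get_image("wrist");c=get_calibration("wrist");np.savez("pics/w4.npz",p=p,d=d,T=c["world_from_camera"],K=c["intrinsics"]);cv2.imwrite("pics/w4.png",p[:,:,::-1])
q,D=get_image("scene");np.savez("pics/s4.npz",p=q,d=D);x=q[100:340,200:520,::-1];cv2.imwrite("pics/f4.png",np.hstack([cv2.resize(x,(400,300)),cv2.resize(p[:,:,::-1],(400,300))]))
```

```text
24.55 [0.4329 0.2097 0.216 ] [3.142 0.    0.243] 46.767210960388184
```

View pics/f4.png

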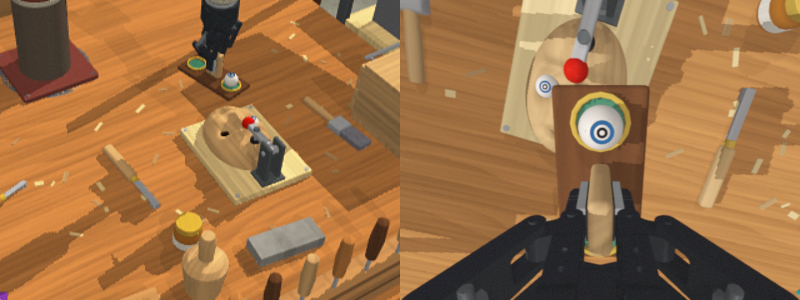

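The tray hangs above the mask; in the scene half the eye is at (230,80) and the empty pocket at (197,63). I'll triangulate the eye and check the tilt.

Run:
```python
from h import *
f=np.load("pics/w4.npz");c=dict(intrinsics=f["K"],world_from_camera=f["T"]);s=np.load("pics/s4.npz")
a=blob(f["p"],(270,150,370,250),(0,0,100),(180,90,255),15);b=blob(s["p"],(372,152,394,176),(0,0,110),(180,90,255),5)
x,e=tri(ray("w",*a[0],c),ray("scene",*b[0]));print(a[0],a[1],b[0],b[1],x.round(4),e,"off socket",(x[:2]-[.4805,.2215]).round(4))
# tray plane from wrist depth, dark wood pixels
h=cv2.inRange(cv2.cvtColor(f["p"],cv2.COLOR_RGB2HSV),(3,80,20),(16,255,140));h[:140]=0;h[290:]=0;h[:,:252]=0;h[:,390:]=0
P=np.array([dep("w",u,v,f["d"][v,u],c) for v,u in np.argwhere(h)[::10]]);P=P[abs(P[:,2]-.2)<.03]
k=np.linalg.lstsq(np.c_[P[:,:2]-P[:,:2].mean(0),np.ones(len(P))],P[:,2],rcond=None)[0];print(len(P),"slope",k[:2].round(4),"top z",k[2])
```

```text
[320.45207606 196.89736127] [  12    0   77   90 5154] [384.96581197 163.69230769] [  7   6  12  12 117] [0.4825 0.2219 0.2158] 0.0005688148481829403 off socket [0.002  0.0004]
1253 slope [-0.0127 -0.0066] top z 0.1989740362935428
```

The eye is 2 mm from the socket axis, the tilt is under 1°, and the underside is at about 0.189 m, so I'm handing in.

```bash
python3 -c "
from plant import *
print(job_done())"
```

```text
the job is handed in; nothing more can be done
None
```

The job is handed in, with no verdict returned: the clamp is fully down, and the tray is held level about 10 cm above the nose, with the loose eye in its pocket and measured about 2 mm from straight above the empty socket.

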